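# Start a pressure test and hold it

### The job

Put the elbow fitting in the test cell under pressure, working with closed fingertips only: push the guard down until its catch holds it shut, then switch the rocker on by pressing its far half (towards the gauge) right down, then press the flat test button right down and keep it down until the gauge needle stands past the heavy mark. Finish while still holding the test button down. Do not press the mushroom stop button, do not switch on or press test any earlier, and do not pick up or disturb the loose things around.

Things in the scene. Friction and masses are not known exactly. Their poses are not given: they have to be found in the camera images.
- test_cell: the guarded test cell, fixed to the bench: base plate 215x196 mm with a grey open-topped sheet-steel box 160x160 mm on it, an elbow fitting mounted inside. Origin under its centre on the bench; x points to its back (hinge side), y to its left seen from the front, z up. The guard's hinge line runs along y at x = +80 mm, z = 78 mm
- guard (a joint): hinge of the guard, the framed clear window over the test cell: 0 rad = shut, grows as the front edge rises. Sprung, it rests half open (0.45 to 0.65). Pushed down it meets the catch at about 0.08, needs some 3 N near the front to pass, snaps under it at about 0.02 and meets a firm stop at 0; let go it stays at about 0.01 on the catch, or springs up again if that has not snapped
- guard_push (a point): middle of the rubber pad (24x60 mm) on top of the guard's front rail; moves with the guard. It lies 146 mm from the hinge line; the front edge is 20 mm farther. Guard shut: at x = -66 mm, z = 84.5 mm in the test cell's frame. The clear window behind it, top 82.5 mm above the bench when shut, may be pushed too
- control_box: the control box, fixed to the bench: grey, 150 mm deep (x), 224 mm wide (y), panel 66 mm above the bench, gauge on its back. Origin under its centre on the bench; x points to its back (gauge side), y to its left seen from the front, z up. On the panel from left to right, 66 mm apart, 18 mm in front of the centre: rocker switch, mushroom stop button, flat test button
- rocker (a joint): the black rocker switch at the left of the panel, a V paddle 60 mm long (x) and 32 mm wide: 0 rad = off (near half level, far half, towards the gauge, sticking up), 0.4 = on (far half pressed down level). Stays where it is left; needs about 2 N at its far half
- rocker_far (a point): on the top face of the rocker's far half, 18 mm from the pivot, which lies at x = -18, y = +66, z = 68 mm of the control box; moves with the rocker. Switched on it lies 73 mm above the bench, off 80 mm
- test_button (a joint): travel of the flat round test button (35 mm across, the right one): 0 = up, 0.008 m = right down. Hold-to-run: sprung, 1.5 N to start, 5.5 N right down; comes up when released
- test_button_top (a point): centre of the flat top of the test button, 83.5 mm above the bench when up; moves with it
- stop_button (a joint): travel of the mushroom-headed stop button (42 mm across, in the middle): 0 = up, 0.008 m = down; sprung. Not to be pressed
- stop_button_top (a point): centre of the mushroom head's top, 95.5 mm above the bench
- needle (a joint): angle of the gauge needle: 0 rad = lower left, turns clockwise; the one heavy mark on the dial is at 2.79, the end of the scale at 4.19. It follows the test button (2.79 at 5.3 mm, 4.19 right down) with hardly any delay
- gauge_face (a point): centre of the gauge's dial, 68 mm across, leaning back; its top edge is about 140 mm above the bench and it stands behind the stop button
- adapter_1: brass hydraulic adapter standing upright, 31x27x46 mm; loose bystander, not to be disturbed. Origin at its underside
- ferrule_1: plain steel crimp ferrule, 27 mm across, 28 mm tall; loose bystander, not to be disturbed. Origin at its underside
- nut_2: plain hexagon union nut, 42x36x22 mm; loose bystander, not to be disturbed. Origin at its underside
- die_segment_1: grey steel crimp die segment standing upright, 30x38x50 mm; loose bystander, not to be disturbed. Origin at its underside
- oil_can: small dark oil can with bent spout, 150 mm tall; loose bystander, not to be disturbed. Origin at its underside
- paint_marker: paint marker pen, 130 mm long; loose bystander, not to be disturbed. Origin at its underside

How it is judged:
On the way, in this order (a step that is already met when the one before it is completed fails the run):
1. the guard is shut on its catch and the fingers are off it, with the rocker still off (value of joint guard below 0.04 rad and value of joint rocker below 0.1 rad and contact force between each of the arm, the fingers and test_cell below 0.2 N), for 0.2 s.
2. the rocker is switched on, with the guard shut (value of joint rocker above 0.3 rad and value of joint guard below 0.04 rad), for 0.1 s.
3. the test button is held down and the needle stands past the heavy mark (value of joint test_button above 0.005 m and value of joint needle above 2.79 rad), for 0.5 s.
At the end, for the whole second after the job is handed in: Guard held shut by its catch (below 0.04 rad), rocker on (above 0.3 of 0.4 rad), fingers pressing on the control box with more than 1 N, test button down more than 5 of its 8 mm, needle past the heavy mark (2.79 rad), stop button not pressed (all of step 2 and all of step 3 and contact force between the fingers and control_box above 1 N and value of joint stop_button below 0.002 m); the arm keeps its last pose, push and grip.
It fails at once if the stop button is pressed (more than 3 of 8 mm) (value of joint stop_button above 0.003 m).
It fails at once if the rocker is switched (more than half way) or the test button pressed (more than 3 mm) while the guard is open (value of joint guard above 0.1 rad and (value of joint rocker above 0.2 rad or value of joint test_button above 0.003 m)).
It fails at once if the test button is pressed (more than 3 mm) while the rocker is off (value of joint rocker below 0.2 rad and value of joint test_button above 0.003 m).
It fails at once if one of the six loose bystanders is moved more than 20 mm or lifted (distance of any of adapter_1, ferrule_1, nut_2, die_segment_1, oil_can, paint_marker from where it was at the start of the episode above 0.02 m).
It also fails if it takes over 48 s, if anything falls off the work surface, if the arm or the gripper's body presses on something with over 40 N, if the wrist force passes 120 N, or if a joint passes its speed limit or range.

### The arm

A 6-joint arm with a two-finger parallel gripper is mounted at the origin on a cart in front of the work surface, level with it; the furniture and walls round the work are solid. World frame = base frame: x ahead of the robot, y to its left, z up, the work surface at z = 0. Lengths are in m, angles in rad, forces in N, time in s.
With the tool pointing down it reaches from about 0.3 to 0.825 m from the base axis. Payload 5.4 kg.
Tool frame: the origin (TCP) lies at the very end of the fingers, on their centre line; the grasp point (between the pads) lies 19 mm behind it; z points along the fingers, y is the line along which they close (so a half turn about z gives the same grasp; the last joint's range is limited). The gripper opens to 92 mm and grips with 3 to 60 N. Pads are 20 mm wide; open, the fingers measure 128 mm over their backs; the gripper's body (75 mm by 189 mm) begins 69 mm behind the grasp point.
Start: joints at [0.912, 0.158, 1.597, -0, 1.386, -0.21], TCP at [0.249, 0.518, 0.215] pointing down, gripper open.
Joint ranges: [-2.91, 2.91], [-0.94, 2.29], [0.18, 2.7], [-1.29, 4.43], [0.17, 2.64], [-3, 3]. Speed limits (rad/s): [2.57, 2.57, 3.14, 3.14, 3.14, 3.14].

### API

Orientations are given as a rotation vector (axis times angle).
In Python, from workcell import bot gives the robot as it stands. Calls block until the motion is done:
- bot.goto(position, orientation): joint-space move of the TCP to a pose.
- bot.line_to(position, rot=None, max_speed=0.15): straight line of the TCP; rot=None keeps the orientation; max_speed is the mean speed in m/s.
- bot.set_joints(angles): joint-space move.
- bot.set_gripper(opening, newtons=None): opening from 0.0 (shut) to 1.0 (fully open); newtons is the grip in N (None keeps the last); returns when the fingers have stopped.
- bot.hold(seconds).
- bot.inverse_kinematics(position, orientation): joint angles nearest the present ones, or None.
- bot.read_camera(name): name is "side" or "top" or "wrist"; returns a dict with "pixels" (420x560x3 uint8, blue, green, red), "fx", "fy", "cx", "cy" (pixels), "R" (3x3) and "t" (3): a world point X has camera coordinates R X + t. Camera axes: x right, y down, z forward; pixel columns grow to the right and rows downward; lengths in m; the calibration is good to about 2 mm. A picture is of the moment at which its call begins. There is no depth.
A pose or a line that the arm cannot do raises bot.MotionError and nothing moves.
- bot.job_done(): hands the job in; it is judged then, once.
Readings, each from a call of its own:
- bot.current_clock(): time.
- bot.current_joints(): joint angles.
- bot.current_joint_vel(): joint speeds.
- bot.current_effort(): joint torques, N m.
- bot.current_ee_pos(): TCP position.
- bot.current_tool_rot(): TCP orientation.
- bot.current_contact_force(): force on the tool from outside, world axes, zero at the start.
- bot.current_ft_torque(): the same for the moment, N m.
- bot.current_opening(): opening from 0.0 (shut) to 1.0 (fully open).
- bot.current_grip_force(): force on a finger pad.
Only numpy, scipy, OpenCV 4.12 (cv2) and the standard library are available. Lean on these libraries where they do the work, as an engineer would, in place of code of your own. Each camera call takes 0.05 s, during which the arm holds its last target. There are 200 camera calls.

## Working session

There is one attempt and no reset: what is moved stays moved. The work goes in short steps, each a Python script; the robot and the scene stay as the last script left them, time stands still between calls to the robot, and variables do not carry over. Pictures are saved under pics/ and viewed, at most 10 in all, crops included, and the job is handed in when it is done.

```bash
mkdir -p pics
python3 - <<'E'
from workcell import bot
import cv2,numpy as np
for n in("top","side"):
    c=bot.read_camera(n);cv2.imwrite(f"pics/{n}0.png",cv2.resize(c["pixels"],(800,600),interpolation=cv2.INTER_CUBIC))
    print(n,c["fx"],c["fy"],c["cx"],c["cy"],np.round(c["R"],4).tolist(),c["t"])
print(bot.current_clock(),bot.current_tool_rot())
E
```

```text
top 434.12966870671505 434.12966870671505 285.25270959678596 211.83688453571682 [[0.016, -0.9999, 0.0034], [-0.994, -0.0163, -0.1085], [0.1086, -0.0016, -0.9941]] [-0.07259821  0.59479544  1.4121395 ]
side 383.9236292423826 383.9236292423826 279.6768581823712 208.62061849696818 [[0.9936, 0.1116, 0.0177], [0.0852, -0.6366, -0.7665], [-0.0742, 0.7631, -0.642]] [-0.57513622 -0.02357843  1.09628941]
0.1 [-6.98881262e-01 -3.06210601e+00  2.32014411e-03]
```

View pics/top0.png

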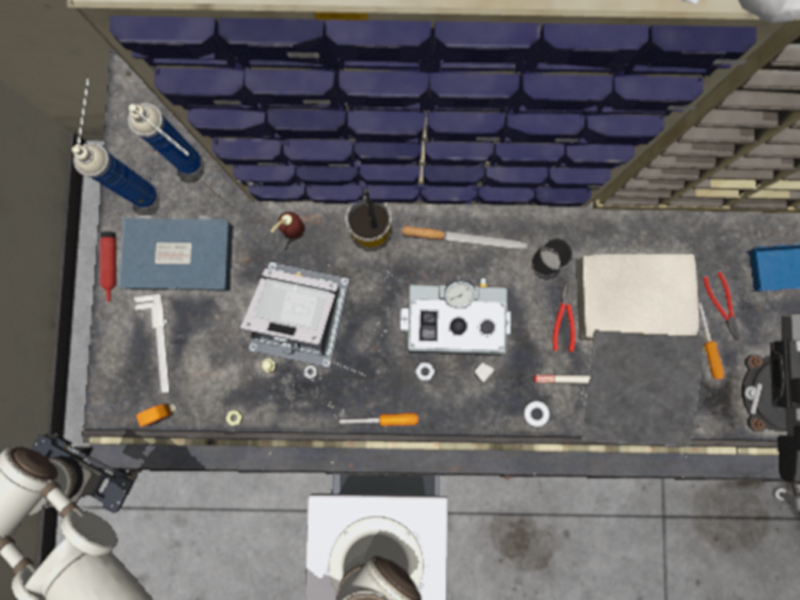

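View pics/side0.png

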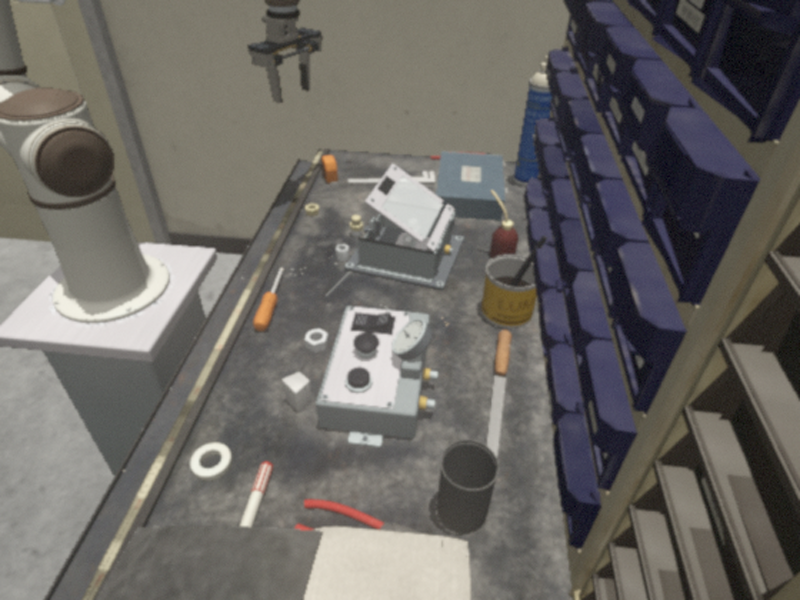

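The top view shows the test cell at about (298,310) with its guard half open, and the control box at about (458,320). On the box, the rocker is at (429,325), the stop at (459,325) and the test button at (487,327). The loose parts lie in front of both. I'll take enlarged crops next.

Run:
```python
import cv2
from workcell import bot
t=bot.read_camera("top")["pixels"];s=bot.read_camera("side")["pixels"]
# top crop x 160-360, y 175-275 (4x)
cv2.imwrite("pics/tc.png",cv2.resize(t[170:280,165:365],(800,440),interpolation=cv2.INTER_CUBIC))
cv2.imwrite("pics/sc.png",cv2.resize(s[110:310,200:340],(560,800),interpolation=cv2.INTER_CUBIC)[:600])
```

```text
(no output)
```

View pics/tc.png

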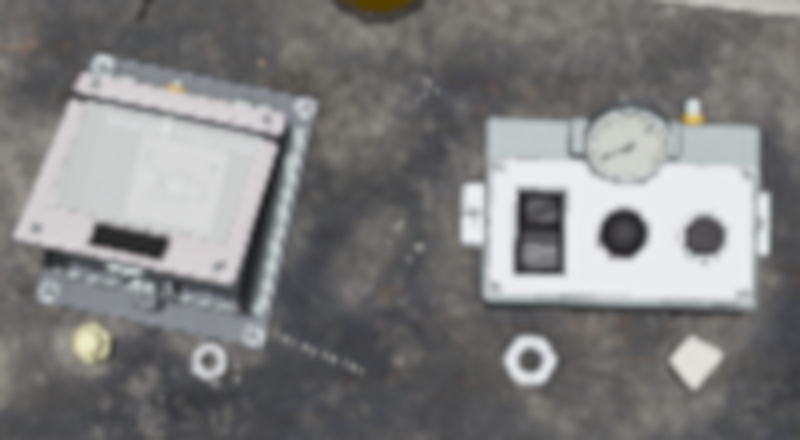

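View pics/sc.png

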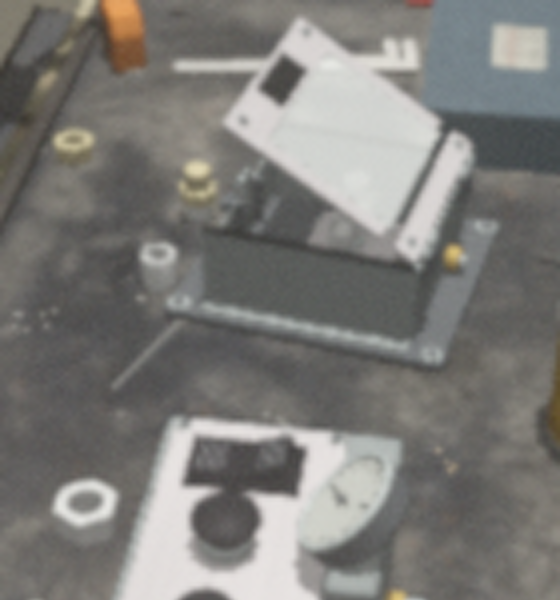

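The top crop shows the plate bolts at (102,65), (305,107), (48,293) and (254,336). The rocker centre is at (541,232), the stop at (624,232) and the test button at (704,236). The side crop confirms the guard is half open and the rocker's far half is up.

```bash
cat > h.py <<'E'
from workcell import bot
import numpy as np
from scipy.spatial.transform import Rotation as Ro
def ray(c,px,z):
    d=c["R"].T@np.array([(px[0]-c["cx"])/c["fx"],(px[1]-c["cy"])/c["fy"],1.]);o=-c["R"].T@c["t"]
    return o+d*(z-o[2])/d[2]
def tool(yaw):  # pointing down, tool y along box y axis
    y=np.array([-np.sin(yaw),np.cos(yaw),0]);z=np.array([0,0,-1.]);return Ro.from_matrix(np.c_[np.cross(y,z),y,z]).as_rotvec()
def fr(o,yaw,x,y,z): return np.array([o[0]+np.cos(yaw)*x-np.sin(yaw)*y,o[1]+np.sin(yaw)*x+np.cos(yaw)*y,z])
E
python3 - <<'E'
from h import *
c=bot.read_camera("top");s=bot.read_camera("side")
T=lambda u,v,z:ray(c,((u+.5)/4-.5+165,(v+.5)/4-.5+170),z)
S=lambda u,v,z:ray(s,((u+.5)/4-.5+200,(v+.5)/4-.5+110),z)
bl,br,fl,f=[T(*p,.007) for p in((102,65),(305,107),(48,293),(254,336))]
print("cell",(bl+br+fl+f)/4,"yaw",np.arctan2(*((bl+br-fl-f)[:2][::-1])),np.arctan2(-(bl+fl-br-f)[0],(bl+fl-br-f)[1]),np.linalg.norm(bl-fl),np.linalg.norm(bl-br))
print("cell side",[S(*p,.007).round(4) for p in((486,227),(432,354),(180,302))],bl,br,f)
print("pad",T(129,241,.155))
r,st,te=T(541,232,.074),T(624,232,.0955),T(704,236,.0835)
d=r-te;print("r,st,te",r,st,te,np.linalg.norm(d),"yaw",np.arctan2(-d[0],d[1]))
a,b=T(486,302,.066),T(755,308,.066);d=a-b;print("front edge",a,b,np.linalg.norm(d),np.arctan2(-d[0],d[1]))
print("side st,te",S(226,518,.0955),ray(s,(359*.7-.15,376*.7-.15),.0835))
print(bot.current_joints())
E
```

```text
cell [0.5684991  0.19431372 0.007     ] yaw -0.1906193815414336 -0.18869491084593729 0.1980405858582075 0.1769293315512346
cell side [array([0.6842, 0.2604, 0.007 ]), array([0.6501, 0.0893, 0.007 ]), array([0.4584, 0.1269, 0.007 ])] [0.68231975 0.26244711 0.007     ] [0.64906418 0.08867124 0.007     ] [0.45473547 0.1261116  0.007     ]
pad [0.52318878 0.20394226 0.155     ]
r,st,te [ 0.54101377 -0.1107638   0.074     ] [ 0.54051184 -0.17576704  0.0955    ] [ 0.53923589 -0.24075296  0.0835    ] 0.13034796448505326 yaw -0.013676300007109567
front edge [ 0.48436683 -0.0674338   0.066     ] [ 0.48304187 -0.28426784  0.066     ] 0.21683808453339706 -0.006110415644362086
side st,te [ 0.5453147  -0.18551566  0.0955    ] [ 0.54409408 -0.24615682  0.0835    ]
[ 9.11888423e-01  1.58601596e-01  1.59739090e+00 -8.89718469e-06
  1.38618183e+00 -2.10103982e-01]
```

```bash
cat >> h.py <<'E'
CO,CY=(.5692,.194),-.19; BO,BY=(.559,-.1765),-.010
def orient(p,yaw):  # choose the half turn nearest the present joints
    q=bot.current_joints();best=[]
    for k in(0,np.pi):
        j=bot.inverse_kinematics(p,tool(yaw+k))
        if j is not None: best.append((np.abs(np.array(j)-q).max(),k))
    return tool(yaw+min(best)[1])
E
python3 - <<'E'
from h import *
bot.set_gripper(0,20)
p=fr(CO,CY,-50,0,0)
def P(th,dz=0): return fr(CO,CY,.080-.146*np.cos(th)+.0065*np.sin(th),0,.078+.146*np.sin(th)+.0065*np.cos(th)+dz)
p=P(.75);bot.goto(p,orient(p,CY))
for th in(.6,.45,.3,.18,.1):
    bot.line_to(P(th),max_speed=.1);print(th,bot.current_contact_force().round(2))
for z in(.092,.088,.085,.083,.081,.079,.077):
    q=P(0);q[2]=z;bot.line_to(q,max_speed=.05);f=bot.current_contact_force();print(z,bot.current_ee_pos().round(4),f.round(2))
    if abs(f[2])>22: break
bot.hold(.2)
q=P(0);q[2]=.2;bot.line_to(q,max_speed=.12)
print(bot.current_contact_force().round(2),bot.current_clock())
c=bot.read_camera("side")["pixels"]
import cv2;cv2.imwrite("pics/g1.png",cv2.resize(c[80:260,160:400],(800,600),interpolation=cv2.INTER_CUBIC))
E
```

```text
0.6 [-0.54 -0.36  0.53]
0.45 [-0.15  0.64 -0.35]
0.3 [-0.06 -1.56  0.41]
0.18 [ 0.07 -0.43  0.83]
0.1 [-0.14 -0.24 -0.46]
0.092 [0.5047 0.2065 0.0922] [ 1.71 -0.11  0.57]
0.088 [0.504  0.2064 0.0876] [0.37 0.5  0.69]
0.085 [0.5039 0.2064 0.0845] [-0.13  1.84  0.  ]
0.083 [0.5044 0.2065 0.0834] [-1.62 -0.5   4.43]
0.081 [0.5044 0.2065 0.0825] [-5.89 -0.46 12.54]
0.079 [0.5045 0.2065 0.0816] [-9.8  -2.51 20.2 ]
0.077 [0.5045 0.2066 0.0807] [-13.03  -2.3   27.31]
[ 0.5   0.13 -1.31] 8.1167
```

View pics/g1.png

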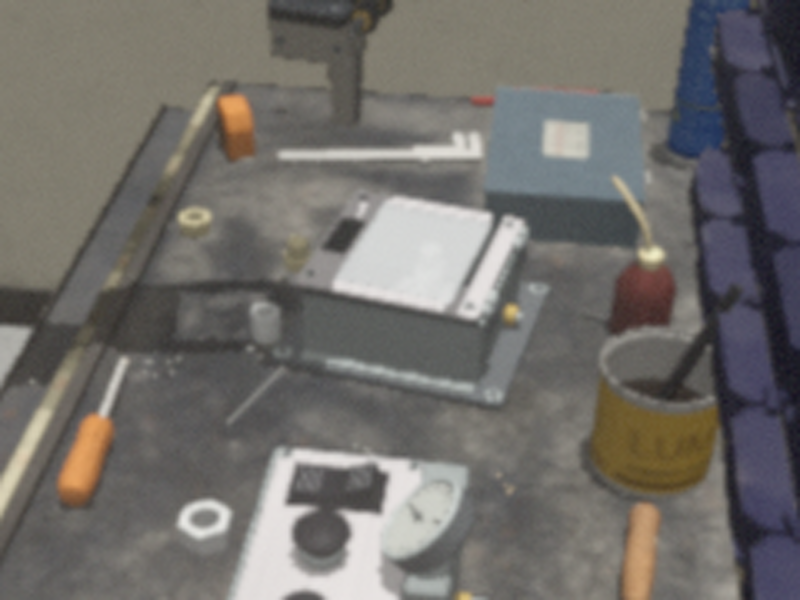

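The picture shows the guard lying flat on the box, so it is shut on its catch. Next is the rocker.

Run:
```python
from h import *
import cv2
p=fr(BO,BY,.001,.067,.2);bot.goto(p,orient(p,BY))
p[2]=.1;bot.line_to(p)
for z in(.086,.08,.076,.074,.072,.070,.068):
    p[2]=z;bot.line_to(p,max_speed=.05);f=bot.current_contact_force();print(z,bot.current_ee_pos().round(4),f.round(2))
    if f[2]>15: break
bot.hold(.2)
p[2]=.2;bot.line_to(p)
p=fr(BO,BY,-.0183,-.0663,.2);bot.line_to(p)
c=bot.read_camera("side")["pixels"];t=bot.read_camera("top")["pixels"]
a=cv2.resize(c[200:300,220:320],(400,400),interpolation=cv2.INTER_CUBIC);b=cv2.resize(t[190:260,280:365][:, :70],(400,400),interpolation=cv2.INTER_CUBIC)
cv2.imwrite("pics/r1.png",np.hstack([a,b]));print(bot.current_clock())
```

```text
0.086 [ 0.5604 -0.1094  0.0857] [-0.09  0.23  0.67]
0.08 [ 0.5606 -0.1095  0.0798] [-0.08  0.33  0.06]
0.076 [ 0.5603 -0.1094  0.0756] [ 0.18 -0.52 -0.11]
0.074 [ 0.5604 -0.1095  0.0737] [-0.13 -0.    0.29]
0.072 [ 0.5607 -0.1095  0.0733] [-3.94  1.36  9.81]
0.07 [ 0.5608 -0.1095  0.0731] [-8.9   3.32 20.57]
14.2667
```

View pics/r1.png

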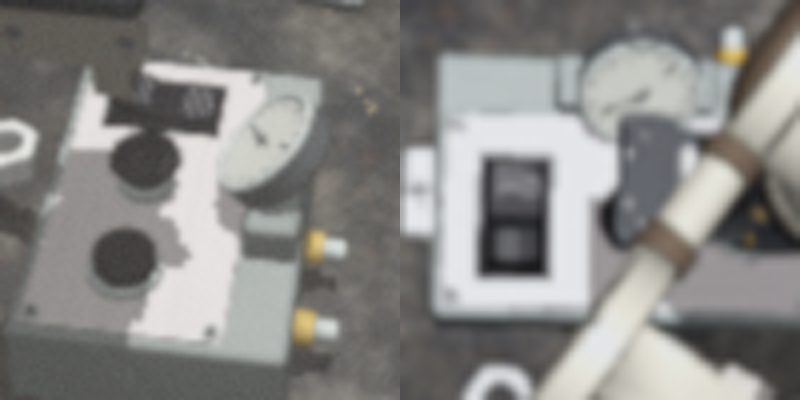

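The rocker's far half now lies level, with a firm stop at 73 mm, so it is on. Next is the test button.

Run:
```python
from h import *
import cv2
p=fr(BO,BY,-.0183,-.0663,.1);bot.line_to(p)
for z in(.084,.08,.077,.0755,.074,.0725):
    p[2]=z;bot.line_to(p,max_speed=.05);f=bot.current_contact_force();print(z,bot.current_ee_pos().round(4),f.round(2))
    if f[2]>11: break
bot.hold(.8);print(bot.current_contact_force().round(2),bot.current_clock())
c=bot.read_camera("side")["pixels"]
cv2.imwrite("pics/t1.png",cv2.resize(c[190:310,210:330],(600,600),interpolation=cv2.INTER_CUBIC))
```

```text
0.084 [ 0.5398 -0.2424  0.0838] [-0.62  0.12  1.83]
0.08 [ 0.5405 -0.2429  0.0804] [ 0.06 -0.48  2.6 ]
0.077 [ 0.5406 -0.243   0.0774] [ 0.61 -0.62  4.75]
0.0755 [ 0.5405 -0.243   0.076 ] [ 0.94 -1.1   5.33]
0.074 [ 0.5406 -0.243   0.0758] [-1.65  2.02 13.45]
[-2.95  0.73 13.41] 17.35
```

View pics/t1.png

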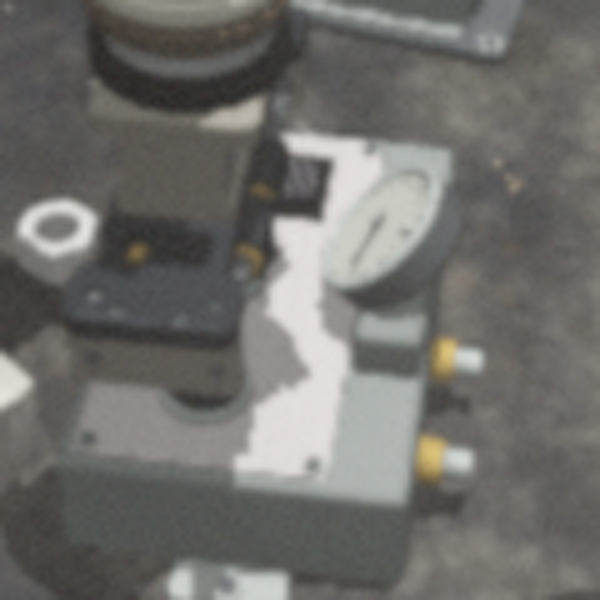

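The needle has turned past the heavy mark at (405,232) to the end of the scale, and the button is hard down at 13 N.

```bash
python3 -c "
from workcell import bot
print(bot.job_done())"
```

```text
the job is handed in; nothing more can be done
None
```

I shut the guard on its catch and switched the rocker on. I then handed the job in at about 17 s of the 48 s, with the test button held right down (13 N) and the needle past the heavy mark; no verdict was returned.

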